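# Open the cap case with the press-and-slide cover

### The job

Open the parts case that has the orange release tab, so that the printed caps in it can be taken out: press the orange tab down and, keeping it down, slide the white cover along its rails the way the arrow points until it is fully open. Then let go. Leave the other case, the one with the green tab, shut.

Things in the scene. Friction and masses are not known exactly. Their poses are not given: they have to be found in the camera images.
- pad_orange (a point): centre of the orange tab's pad, on its top face: 52 mm above the bench when up, 46 pressed, always above all else on the case but its rib. Pad 30 mm along x, 32 along y. A rib across the pad's front, 15 mm ahead (+x) of this point, smooth, 6 thick, 10 mm higher than the pad, is what a shut fingertip on the pad pushes. x: the way the cover opens, as its black arrow points; z up
- cover_orange (a joint): slide of the white cover (top 38 mm up) that carries the orange tab, m: 0 shut, 0.045 open at its stop. Fixed grey case 130 x 70 mm, rails to 42 mm high. Friction 1.5 N; stays where left. With the tab up it moves 1.5 mm only; the tab must be at least 3.5 mm down (best fully) for the first 24 mm of slide, then may spring up
- tab_orange (a joint): how far the orange tab is pressed down, m: 0 up, 0.006 fully down on its stop. Sprung upward: 3 N to start, 6 N fully down. It travels with the cover
- cover_green (a joint): slide of the cover of the second, otherwise equal case, with the green tab, m: 0 shut; must stay shut

How it is judged:
On the way:
1. the orange tab is pressed down while its cover is still at the start of its slide (value of joint tab_orange above 0.003 m and value of joint cover_orange below 0.024 m), for 0.05 s.
At the end, for the whole second after the job is handed in: The cover with the orange tab is open to its stop (within 10 mm) and at rest, the orange tab has sprung up again (within 2 mm), and the cover with the green tab is still shut (within 4 mm) (value of joint cover_orange above 0.035 m and value of joint tab_orange below 0.002 m and value of joint cover_green below 0.004 m and velocity of joint cover_orange between -0.005 and 0.005 m/s); the robot touches nothing.
It fails at once if the cover with the green tab was slid open (value of joint cover_green above 0.006 m).
It also fails if it takes over 29 s, if anything falls off the work surface, if the arm or the gripper's body presses on something with over 40 N, if the wrist force passes 120 N, or if a joint passes its speed limit or range.

### The arm

A 7-joint arm with a two-finger parallel gripper is mounted at the origin on a cart in front of the work surface, level with it; the furniture and walls round the work are solid. World frame = base frame: x ahead of the robot, y to its left, z up, the work surface at z = 0. Lengths are in m, angles in rad, forces in N, time in s.
With the tool pointing down it reaches from about 0.425 to 0.925 m from the base axis. Payload 6.8 kg.
Tool frame: the origin (TCP) lies on the mounting face of the last link; the fingertips stand 173 mm ahead of it and the grasp point (between the pads) lies 155 mm ahead of it; z points along the fingers, y is the line along which they close (so a half turn about z gives the same grasp; the last joint's range is limited). The gripper opens to 85 mm and grips with 20 to 120 N. Pads are 22 mm wide; open, the fingers measure 114 mm over their backs; the gripper's body (76 mm by 85 mm) begins 54 mm behind the grasp point. The pads swing forward as they close: fully open they stand 13 mm farther back than shut.
Start: joints at [-1.404, 0.477, 0.022, 1.555, -0.011, 1.109, -0.083], TCP at [0.183, 0.65, 0.405] pointing down, gripper open.
Joint ranges: [-2.96, 2.96], [-0.34, 2.1], [-1.41, 1.46], [0.24, 2.44], [-1.37, 4.51], [0.17, 1.92], [-2.96, 2.96]. Speed limits (rad/s): [2.39, 2.39, 3.14, 3.14, 3.14, 3.14, 3.14].

### API

Orientations are given as a unit quaternion [w, x, y, z].
In Python, from station import bot gives the robot as it stands. The module is installed in compiled form; this text tells all that it offers.
- The arm moves only by the shell command python3 -m pendant 'ROWS' [FORCE]. ROWS is JSON, a list of rows, each a list of 5 numbers: the finger opening in m, from 0 to 0.0854, then the shift along the tool's x, y, z in m, then the turn about the tool's z in degrees. In form: [[jaw, x, y, z, yaw], ...]. A call has 1 to 12 rows; each row shifts and turns the commanded pose from where the row before left it, along the tool's axes as they then stand; what a row does not reach is not made up. A row lasts 1/12 s, in which the tool goes at most 41.7 mm and 7.16 degrees, less where a joint would pass 70% of its speed; a pose out of reach is approached as far as the arm can. A call with a gripper value outside its range is refused whole. The fingers move at their own pace and stop on an object; FORCE is the grip in N (left out, the last holds). Time passes only in rows, so rows that do not move let the fingers close. It gives the time, the measured TCP pose, the force, the opening and the grip force at its end, in the units of the state.
- bot.get_obs(): the state, without advancing time (a new reading comes with each control period).
- bot.read_camera(name): name is "scene" or "top" or "wrist"; returns (picture, depth): 480x640x3 uint8, blue, green, red; 480x640 float32, m along the optical axis (not along the pixel's ray), 0 where there is no reading.
- bot.camera_model(name): a dict with "intrinsics" (3x3 intrinsics, pixels), "R" (3x3) and "t" (3): a world point X has camera coordinates R X + t. Camera axes: x right, y down, z forward; pixel columns grow to the right and rows downward; lengths in m; the calibration is good to about 2 mm. The wrist camera is an equidistant fisheye: a pixel r from the principal point sees the ray r / f radians off the axis. A picture is of the moment at which its call begins: read the wrist's pose just before it. camera_model takes no time and is no camera call; for the wrist camera it gives the pose at the moment of the call.
- bot.hand_in(): hands the job in; it is judged then, once.
Trained networks look in the newest picture that a camera, given by its name, has taken for a name from the list of things; names that differ only in an ending like _2 or _b are one class to them, and where a whole thing is asked for, a point or a joint stands for the part that bears it (a point fixed in the world has none). Each returns a list of dicts, best first, with "score" (0 to 1); they miss things now and then, are a little off and sometimes report something else, mostly with a low value. They report only what shows in the picture. A call takes as long as a camera call.
- bot.boxes_of(name, camera): "at" ([column, row] in pixels, amid what is visible of it).
- bot.trace(name, camera): "mask" (480x640 bool, what is visible of it) and "at" ([column, row] in pixels, amid what is visible of it).
- bot.pinpoint(name, camera): "at" ([column, row] in pixels: a listed point, or the origin of a listed thing).
The state is a dict: "t": time; "q": joint angles; "joint_vel": joint speeds; "joint_torque": joint torques, N m; "eef_pos": TCP position; "tool_rot": TCP orientation; "contact_force": force on the tool from outside, world axes, zero at the start; "torque": the same for the moment, N m; "gripper_width": opening from 0.0 (shut) to 1.0 (fully open); "grasp_force": force on a finger pad.
Only numpy, scipy, OpenCV 4.12 (cv2) and the standard library are available. Lean on these libraries where they do the work, as an engineer would, in place of code of your own. Each camera call takes 0.05 s, during which the arm holds its last target. There are 200 camera calls.

## Working session

There is one attempt and no reset: what is moved stays moved. The work goes in short steps, Python scripts to look and compute and a shell command to move; the robot and the scene stay as the last step left them, time stands still between calls to the robot, and variables do not carry over. Pictures are saved under pics/ and viewed, at most 10 in all, crops included, and the job is handed in when it is done.

```bash
mkdir -p pics; cat > h.py <<'E'
import numpy as np, cv2
from station import bot
from scipy.spatial.transform import Rotation as Ro
def ray(cam,uv,m=None):
    m=m or bot.camera_model(cam);K=np.array(m["intrinsics"]);R=np.array(m["R"]);t=np.array(m["t"])
    x=(uv[0]-K[0,2])/K[0,0];y=(uv[1]-K[1,2])/K[1,1]
    if cam=="wrist":
        r=np.hypot(x,y);s=np.sin(r)/max(r,1e-9);d=np.array([x*s,y*s,np.cos(r)])
    else: d=np.array([x,y,1.])
    return -R.T@t, R.T@d
def atz(cam,uv,z,m=None):
    c,d=ray(cam,uv,m);return c+d*(z-c[2])/d[2]
def tool():
    o=bot.get_obs();q=o["tool_rot"];return np.array(o["eef_pos"]),Ro.from_quat([q[1],q[2],q[3],q[0]]).as_matrix(),o
E
python3 - <<'E'
from h import *
p,R,o=tool();print(p,R.round(3),o["t"],o["contact_force"])
for c in("top","scene"):
    im,d=bot.read_camera(c);cv2.imwrite(f"pics/{c}.png",im)
    for n in("pad_orange",):
        for r in bot.pinpoint(n,c)[:3]:print(c,n,r["score"],r["at"],atz(c,r["at"],.052))
    for n in("cover_orange","cover_green"):
        for r in bot.boxes_of(n,c)[:3]:print(c,n,r["score"],r["at"],atz(c,r["at"],.038))
E
```

```text
[0.18311649 0.64940769 0.40374469] [[-0.962  0.271 -0.   ]
 [ 0.271  0.962 -0.002]
 [-0.    -0.002 -1.   ]] 0.0 [ 0.92956859 -0.28248548 -0.64456636]
top pad_orange 0.78 [338.6, 215.0] [ 0.59357946 -0.26522685  0.052     ]
top cover_orange 0.59 [345.8, 206.6] [ 0.61225969 -0.27879235  0.038     ]
top cover_green 0.89 [274.0, 245.1] [ 0.53940902 -0.15386777  0.038     ]
scene pad_orange 0.67 [335.5, 233.1] [ 0.57675487 -0.26458815  0.052     ]
scene cover_orange 0.95 [330.0, 223.1] [ 0.61331798 -0.28534243  0.038     ]
scene cover_green 0.63 [298.2, 291.1] [ 0.52869551 -0.14826909  0.038     ]
```

View pics/top.png

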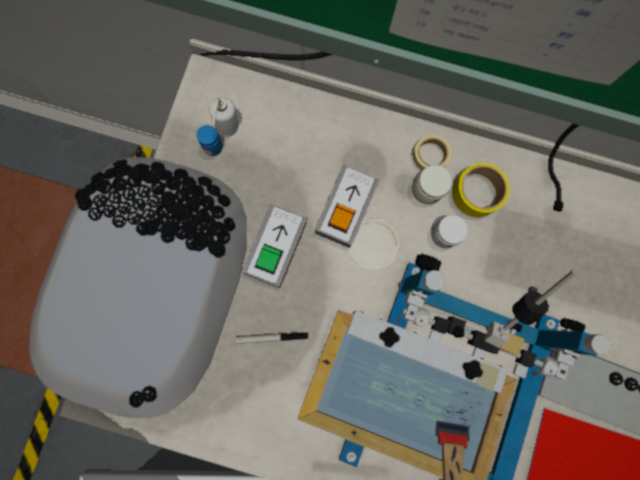

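The top view shows the orange tab at (341,217) with its arrow pointing up and slightly right to (353,188). The green-tab case is beside it, with its tab at (268,259). Next I work out the opening direction and the way there.

```bash
python3 - <<'E'
from h import *
p,R,o=tool()
a=[atz("top",u,.04) for u in((341,217),(353,189))];d=a[1]-a[0];print("arrow yaw",np.degrees(np.arctan2(d[1],d[0])))
im,dep=bot.read_camera("top")
for n in("cover_orange","cover_green"):
    r=bot.trace(n,"top")
    if not r: continue
    ys,xs=np.nonzero(r[0]["mask"]);P=np.array([atz("top",u,.04)[:2] for u in zip(xs,ys)],dtype=np.float32)
    print(n,r[0]["score"],cv2.minAreaRect(P))
hsv=cv2.cvtColor(im,cv2.COLOR_BGR2HSV)
mk=cv2.inRange(hsv,(8,150,120),(22,255,255));mk[:195]=0;mk[240:]=0;mk[:,:320]=0;mk[:,365:]=0
ys,xs=np.nonzero(mk);P=np.array([atz("top",u,.052)[:2] for u in zip(xs,ys)],dtype=np.float32);print("orange",len(xs),cv2.minAreaRect(P),P.mean(0))
pad=np.array([.593,-.267,0.405]);print("tool shift to above",R.T@(pad-p), "reach",np.hypot(*pad[:2]))
for u in((223,120),(208,140)):print(atz("top",u,.05))
E
```

```text
arrow yaw -21.811768876021453
cover_orange 0.68 ((0.6179859042167664, -0.28159254789352417), (0.05536322668194771, 0.12464649230241776), 68.44072723388672)
cover_green 0.64 ((0.5406803488731384, -0.1552163064479828), (0.057213813066482544, 0.1271844208240509), 69.77597045898438)
orange 391 ((0.5913578867912292, -0.2706989347934723), (0.032542627304792404, 0.03777747601270676), 68.0218276977539) [ 0.59109735 -0.27079   ]
tool shift to above [-6.43203930e-01 -7.71052270e-01 -2.45024593e-04] reach 0.6503368358012638
[ 0.76218164 -0.05458677  0.05      ]
[ 0.72362091 -0.0300847   0.05      ]
```

```bash
python3 - <<'E'
from h import *
im,dep=bot.read_camera("top");m=bot.camera_model("top");K=m["intrinsics"];R=np.array(m["R"]);t=np.array(m["t"])
def w(u,v):
    z=dep[v,u];return (R.T@(np.array([(u-K[0][2])/K[0][0]*z,(v-K[1][2])/K[1][1]*z,z])-t)).round(3)
for u,v in((140,300),(60,300),(230,220),(90,190),(160,200),(340,217),(350,180),(600,345),(530,305),(432,180),(223,120),(150,470),(330,200)):print(u,v,w(u,v))
E
```

```text
140 300 [0.437 0.06  0.071]
60 300 [0.434 0.19  0.069]
230 220 [ 0.577 -0.079  0.063]
90 190 [0.618 0.156 0.079]
160 200 [0.602 0.035 0.09 ]
340 217 [ 0.59  -0.268  0.052]
350 180 [ 0.662 -0.286  0.038]
600 345 [ 0.386 -0.631  0.191]
530 305 [ 0.438 -0.516  0.229]
432 180 [ 0.66  -0.429  0.06 ]
223 120 [ 0.753 -0.059  0.073]
150 470 [ 0.151  0.048 -0.022]
330 200 [ 0.622 -0.25   0.042]
```

View pics/scene.png

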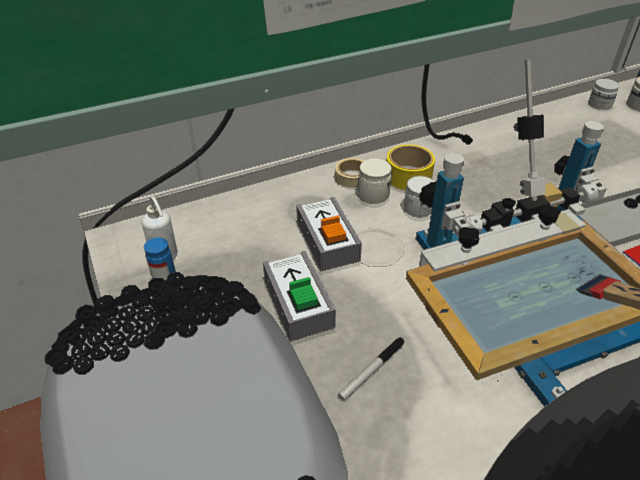

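The cases stand clear, everything under the path is below 0.1 m, and the depth agrees with the pad at 52 mm. I'll move by way of (0.45, 0.35).

```bash
python3 -m pendant '[[0,-0.034,-0.022,0,0],[0,-0.034,-0.022,0,0],[0,-0.034,-0.022,0,0],[0,-0.034,-0.022,0,0],[0,-0.034,-0.022,0,0],[0,-0.034,-0.022,0,0],[0,-0.034,-0.022,0,0],[0,-0.034,-0.022,0,0],[0,-0.034,-0.022,0,0],[0,-0.034,-0.022,0,0]]' 20
cat > to.py <<'E'
import sys
from h import *
p,R,o=tool();x,y,z=map(float,sys.argv[1:4]);yaw=float(sys.argv[4])
d=R.T@(np.array([x,y,z])-p);cur=np.degrees(np.arctan2(-R[1,0],-R[0,0]))
print("t",o["t"],"p",p.round(4),"shift",d.round(4),"rows",np.linalg.norm(d)/.041,"toolturn",cur-yaw,"zaxis",R[:,2].round(4),"F",o["contact_force"].round(1),"q",o["q"].round(2))
E
python3 to.py .592 -.269 .34 -21.7
```

```text
t: 1.43
eef_pos: [0.4517, 0.344, 0.4051]
tool_rot: [0.0, 0.137, 0.991, 0.0]
contact_force: [0.0, 0.8, -0.5]
gripper_width: 0.004
grasp_force: 0.0
t 1.4333 p [0.4517 0.344  0.4051] shift [-0.3013 -0.552   0.0648] rows 15.418863931600445 toolturn 5.962120616102252 zaxis [ 5.e-04  6.e-04 -1.e+00] F [ 0.   0.8 -0.5] q [-0.88  0.3   0.15  1.83 -0.05  1.02  0.59]
```

```bash
python3 -m pendant '[[0,-0.019,-0.0345,0,0],[0,-0.019,-0.0345,0,0],[0,-0.019,-0.0345,0,0],[0,-0.019,-0.0345,0,0],[0,-0.019,-0.0345,0,0],[0,-0.019,-0.0345,0,0],[0,-0.019,-0.0345,0,0],[0,-0.019,-0.0345,0,0]]' >/dev/null
python3 -m pendant '[[0,-0.019,-0.0345,0.006,0],[0,-0.019,-0.0345,0.006,0],[0,-0.019,-0.0345,0.008,0],[0,-0.019,-0.0345,0.008,0],[0,-0.019,-0.0345,0.008,0],[0,-0.019,-0.0345,0.008,0],[0,-0.019,-0.0345,0.008,0],[0,0,-0.0345,0.006,0],[0,0,0,0.006,3],[0,0,0,0,3],[0,0,0,0,0]]' >/dev/null
python3 to.py .592 -.269 .24 -21.7
python3 - <<'E'
from h import *
m=bot.camera_model("wrist");im,_=bot.read_camera("wrist");cv2.imwrite("pics/w1.png",im)
for r in bot.pinpoint("pad_orange","wrist")[:2]:print(r["score"],r["at"],atz("wrist",r["at"],.052,m))
hsv=cv2.cvtColor(im,cv2.COLOR_BGR2HSV);mk=cv2.inRange(hsv,(8,150,120),(22,255,255))
n,l,s,c=cv2.connectedComponentsWithStats(mk);i=1+s[1:,4].argmax();print(s[i],atz("wrist",c[i],.052,m))
for r in bot.trace("cover_orange","wrist")[:1]:
    ys,xs=np.nonzero(r["mask"]);P=np.array([atz("wrist",u,.04,m)[:2] for u in zip(xs,ys)],dtype=np.float32);print(r["score"],cv2.minAreaRect(P))
E
```

```text
t 3.0167 p [ 0.5749 -0.2637  0.3401] shift [-0.0179  0.0015  0.1001] rows 2.481199131271388 toolturn -0.23681438894555384 zaxis [-1.e-03  1.e-04 -1.e+00] F [ 0.3  1.2 -0.1] q [ 0.02  0.5   0.42  1.75 -0.24  0.95  1.73]
0.61 [323.5, 248.0] [ 0.59089734 -0.26912843  0.052     ]
[ 302  224   44   42 1663] [ 0.58907106 -0.26829821  0.052     ]
0.93 ((0.5974146723747253, -0.2717131972312927), (0.05405894294381142, 0.07940653711557388), 68.61920928955078)
```

View pics/w1.png

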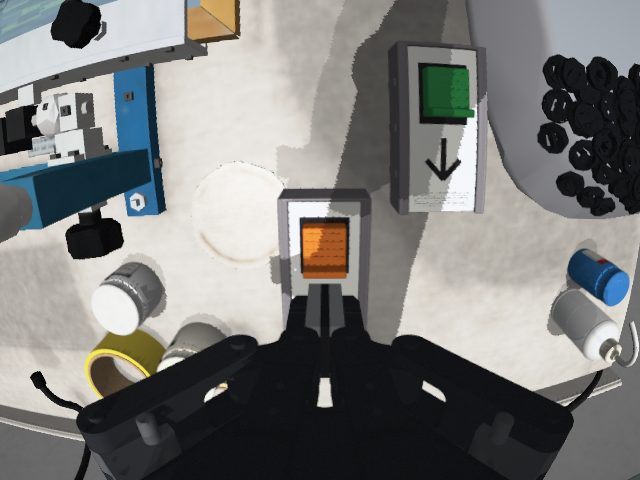

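The wrist view shows the orange tab at (325,249), straight ahead of the shut fingers. Its rib is towards the fingers at about (325,273). The estimates agree on roughly (0.5905, -0.2687). I'll aim 4 mm behind that, so the tip lands clear of the rib.

```bash
python3 -m pendant '[[0,-0.0124,0.0011,0,0],[0,0,0,0.035,0],[0,0,0,0.035,0],[0,0,0,0.03,0],[0,0,0,0,0],[0,0,0,0,0]]'
python3 to.py .5868 -.2672 .219 -21.7
python3 - <<'E'
from h import *
m=bot.camera_model("wrist");im,_=bot.read_camera("wrist");cv2.imwrite("pics/w2.png",cv2.resize(im[180:420,180:480],None,fx=2,fy=2))
for r in bot.pinpoint("pad_orange","wrist")[:2]:print(r["score"],r["at"],atz("wrist",r["at"],.052,m))
E
```

```text
t: 3.67
eef_pos: [0.587, -0.2658, 0.24]
tool_rot: [-0.001, 0.188, 0.982, 0.0]
contact_force: [0.7, -0.2, 0.8]
gripper_width: 0.001
grasp_force: 0.0
t 3.6667 p [ 0.587  -0.2658  0.24  ] shift [-0.0004 -0.0014  0.021 ] rows 0.5129659013145758 toolturn 0.04775847501201014 zaxis [-0.0027  0.0011 -1.    ] F [ 0.7 -0.2  0.8] q [ 0.07  0.64  0.37  1.77 -0.31  0.79  1.78]
0.69 [317.5, 296.9] [ 0.59144308 -0.26931383  0.052     ]
```

View pics/w2.png

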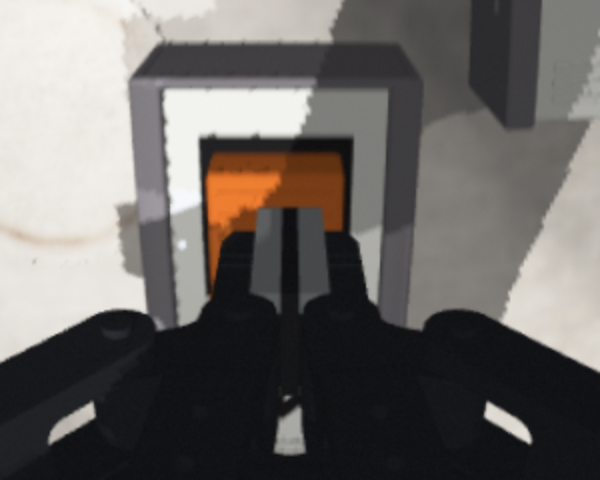

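The shut tips hover over the pad's rear, at about (290,215) in the crop, with the tab centred near (276,220). That is about 2 mm off sideways. I'll correct it and press.

```bash
python3 -m pendant '[[0,0,-0.0018,0,0],[0,0,0,0.008,0],[0,0,0,0.005,0],[0,0,0,0,0],[0,0,0,0,0]]'; python3 -m pendant '[[0,0,0,0.004,0],[0,0,0,0.003,0],[0,0,0,0.002,0],[0,0,0,0,0],[0,0,0,0,0]]'
```

```text
t: 4.18
eef_pos: [0.5863, -0.268, 0.2274]
tool_rot: [-0.0, 0.189, 0.982, 0.0]
contact_force: [-0.3, 0.4, -0.4]
gripper_width: 0.001
grasp_force: 0.0
t: 4.6
eef_pos: [0.5871, -0.2685, 0.2195]
tool_rot: [0.001, 0.189, 0.982, -0.0]
contact_force: [-0.2, 0.7, 5.2]
gripper_width: -0.002
grasp_force: 2.9
```

It reads 5.2 N at 0.2195, so the tab is down and the tip is not on the rib. I'll press a bit more and start the slide.

```bash
python3 -m pendant '[[0,0,0,0.0015,0],[0,0,0,0.001,0],[0,-0.003,0,0,0],[0,-0.003,0,0,0],[0,-0.003,0,0,0],[0,-0.003,0,0,0],[0,-0.003,0,0,0],[0,0,0,0,0]]'; python3 to.py .5868 -.2672 .219 -21.7
```

```text
t: 5.27
eef_pos: [0.6025, -0.2747, 0.2191]
tool_rot: [0.003, 0.189, 0.982, -0.0]
contact_force: [0.3, -0.0, 16.7]
gripper_width: 0.0
grasp_force: 7.8
t 5.2667 p [ 0.6025 -0.2747  0.2191] shift [ 0.0174  0.0012 -0.    ] rows 0.42451153688685045 toolturn -0.04755308638051048 zaxis [ 0.0062 -0.0021 -1.    ] F [ 0.3 -0.  16.7] q [ 0.09  0.69  0.35  1.74 -0.32  0.76  1.79]
```

```bash
python3 -m pendant '[[0,-0.004,0,0,0],[0,-0.004,0,0,0],[0,-0.004,0,0,0],[0,-0.004,0,0,0],[0,0,0,0,0]]'; python3 to.py .5868 -.2672 .219 -21.7
python3 - <<'E'
from h import *
m=bot.camera_model("wrist");im,_=bot.read_camera("wrist");cv2.imwrite("pics/w3.png",cv2.resize(im[180:420,180:480],None,fx=2,fy=2))
E
```

```text
t: 5.68
eef_pos: [0.6174, -0.2806, 0.2191]
tool_rot: [0.003, 0.189, 0.982, -0.0]
contact_force: [1.7, 0.1, 14.1]
gripper_width: 0.004
grasp_force: 7.4
t 5.6833 p [ 0.6174 -0.2806  0.2191] shift [ 0.0334  0.0011 -0.0001] rows 0.8160780808399392 toolturn -0.03795261742721934 zaxis [ 0.0061 -0.0021 -1.    ] F [ 1.7  0.1 14.1] q [ 0.09  0.71  0.35  1.7  -0.32  0.79  1.79]
```

View pics/w3.png

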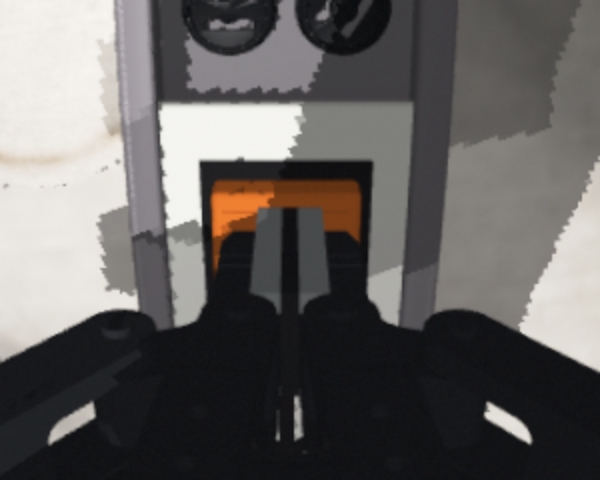

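The cover is sliding with the tab held down, and the caps show at the top, near (230,15) and (345,15). I'll carry on to the stop.

```bash
python3 -m pendant '[[0,-0.004,0,0,0],[0,-0.004,0,0,0],[0,-0.004,0,0,0],[0,-0.002,0,0,0],[0,-0.002,0,0,0],[0,0,0,0,0]]'; python3 to.py .5868 -.2672 .219 -21.7
```

```text
t: 6.23
eef_pos: [0.6293, -0.2857, 0.2191]
tool_rot: [-0.002, 0.189, 0.982, 0.001]
contact_force: [-13.3, 6.4, 28.3]
gripper_width: 0.004
grasp_force: 14.3
t 6.2333 p [ 0.6293 -0.2857  0.2191] shift [0.0463 0.0014 0.0002] rows 1.129354927598393 toolturn -0.06980039613718958 zaxis [-0.0027  0.0027 -1.    ] F [-13.3   6.4  28.3] q [ 0.1   0.73  0.35  1.66 -0.33  0.82  1.79]
```

It has reached the stop, with about 15 N pushing back. I'll lift straight up.

```bash
python3 -m pendant '[[0,0.001,0,-0.004,0],[0,0,0,-0.008,0],[0,0,0,-0.02,0],[0,0,0,-0.04,0],[0,0,0,-0.04,0],[0,0.03,0,-0.02,0],[0,0.03,0,0,0],[0,0.03,0,0,0],[0,0,0,0,0],[0,0,0,0,0]]'
python3 - <<'E'
from h import *
m=bot.camera_model("wrist");im,_=bot.read_camera("wrist");cv2.imwrite("pics/w4.png",im)
for r in bot.pinpoint("pad_orange","wrist")[:1]:
    a=atz("wrist",r["at"],.052,m);print(r["score"],r["at"],a,np.linalg.norm(a[:2]-[.5908,-.2690]))
E
```

```text
t: 7.07
eef_pos: [0.5445, -0.2515, 0.3483]
tool_rot: [-0.0, 0.189, 0.982, 0.0]
contact_force: [0.4, 0.7, 0.9]
gripper_width: -0.004
grasp_force: 0.0
```

View pics/w4.png

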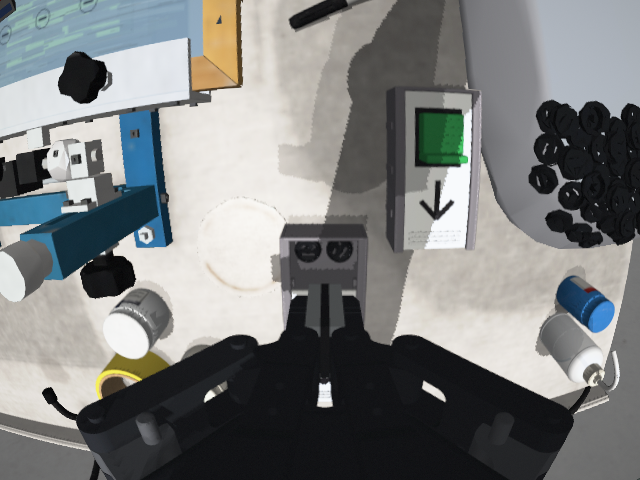

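The case is open and both caps show at (307,250) and (340,250). The green cover is still shut. The gripper hides the orange tab here, so I'll check it from the other cameras.

```bash
python3 - <<'E'
from h import *
for c in("top","scene"):
    im,d=bot.read_camera(c)
    for r in bot.pinpoint("pad_orange",c)[:1]:
        a=atz(c,r["at"],.052);print(c,r["score"],r["at"],a,"from start",np.linalg.norm(a[:2]-[.5908,-.2690]))
    cv2.imwrite(f"pics/{c}_end.png",cv2.resize(im[130:330,240:420],None,fx=3,fy=3))
E
```

```text
scene 0.76 [322.4, 209.7] [ 0.63543448 -0.28774079  0.052     ] from start 0.0484092354545646
```

View pics/scene_end.png

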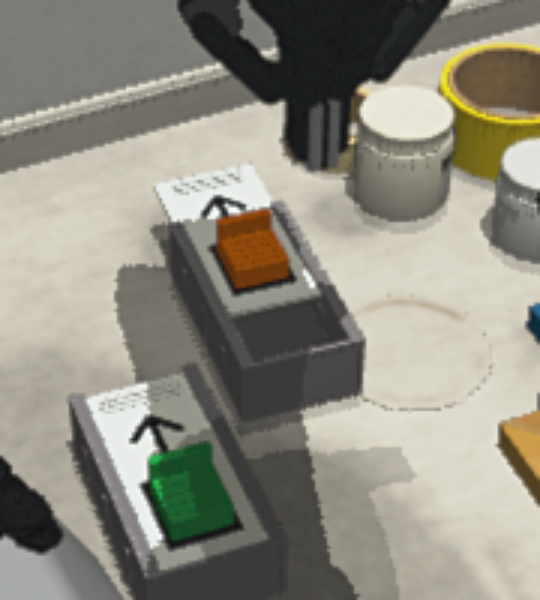

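The orange cover is fully open, with its tab up at (253,250) in the crop and displaced about 45 mm. The green case is shut and the gripper is clear.

```bash
python3 -c "
from station import bot
print(bot.hand_in())"
```

```text
the job is handed in; nothing more can be done
None
```

The orange-tab case is open to its stop with its tab sprung back up, the green-tab case is still shut, the gripper is clear of everything, and the job is handed in; no verdict was returned.

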